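# Bolt the sushi delivery chest shut

### The job

The delivery chest on the counter is ready to go: bolt its lid shut. Slide the barrel bolt across by its knob until it comes up against the end of its slot, pushing the spring collar back, and while it is held there turn the handle fully down into the notch, so that it stays there by itself when let go. Work it gently, do not force the handle against its cover, and leave the bottle, bowl and serving block undisturbed.

Things in the scene. Friction and masses are not known exactly. Their poses are not given: they have to be found in the camera images.
- chest: Light wooden delivery chest, fixed to the counter, 260 (x) x 400 (y) x 110 (z, height) mm. Origin: centre of its underside. x points from its front (near the robot, front face at x = -130 mm) to its back, y along the front edge to the robot's left, z up. The top is two lid leaves meeting at a seam at y = +30 mm. A steel barrel bolt lies along y on top near the front edge, its rod's axis at x = -110, z = 132 mm.
- bolt_axis (a point): Point fixed in the chest, on the rod's axis, at (-110, -9, 132) mm in its frame: the mean place of the notch. A steel cover over the rod, 36 mm wide (x), 94 mm long (y), top 24 mm above the axis, has a 13 mm wide slot along its top, where the stem travels upright; at its +y end an 11 mm notch leads to the front (-x), down to the axis. The cover sits up to 14 mm off along y, either way.
- keeper (a point): Centre of the keeper staple on the left-hand (+y) lid leaf, 53 mm in +y beyond bolt_axis: a steel arch 28 mm wide (x), 14 mm long (y), top 13 mm above the rod's axis, which the rod's end enters when the bolt is across.
- handle: The bolt's turning handle, all steel: 8 mm thick straight stem that stands out from the rod, with an 18 mm ball knob on its end. Origin on the rod's axis, z along the stem towards the knob, y along the rod in the sliding direction (same as the chest's y).
- knob (a point): Centre of the 18 mm ball knob, 60 mm from the rod's axis: straight above the axis (z = 192 mm over the counter) at the start, 60 mm in front of it (towards -x of the chest, 40 mm clear of the chest's front face, z = 132 mm) when the handle is down.
- bolt_slide (a joint): Travel of the bolt along the chest's +y, in m; the stem stands at y = -55 mm + this value in the chest's frame. Starts at 0 to 0.008; end stop at 0.0335 to 0.0615, as the cover sits. Press on it with no more than about 15 N. Friction about 1.5 N; over the last 9 mm a spring collar pushes back, 3 N rising to 7.5 N, and returns the bolt if let go upright. The handle can turn only in the last 3 mm before the stop; elsewhere the cover blocks it.
- bolt_turn (a joint): Turn of the handle about the rod's axis, in rad: 0 upright, 1.57 level, pointing to the chest's front (-x) = down in the notch; it meets the notch's floor at about 1.6. Stiff: it takes about 2 N at the knob to turn it and it stays where it is left. Up to about 0.1 of play while in the slot.
- soy_bottle: Bystander: brown glass bottle with a cap, 60 mm diameter, 150 mm tall, standing to the left of the chest. Origin at the centre of its underside.
- rice_bowl: Bystander: white bowl, 110 mm across, 60 mm high, standing on the back part of the chest's lid. Origin at the centre of its underside.
- serving_block: Bystander: wooden footed serving block, 150 x 90 x 34 mm, on the counter to the right of the chest. Origin at the centre of its underside.

How it is judged:
On the way, in this order (a step that is already met when the one before it is completed fails the run):
1. the bolt is slid across into the keeper with its handle still upright (value of joint bolt_slide above 0.029 m and value of joint bolt_turn below 0.4 rad), for 0.1 s.
2. the handle is turned down into the notch (value of joint bolt_turn above 1.4 rad), for 0.2 s.
At the end, for the whole second after the job is handed in: The handle is down in the notch (turned at least 1.40 rad from upright), the bolt is across (slid at least 29 mm) and at rest (value of joint bolt_turn above 1.4 rad and value of joint bolt_slide above 0.029 m and linear speed of handle below 0.02 m/s); the robot touches nothing.
It fails at once if the handle is forced against its cover or the chest with more than 20 N (contact force between handle and chest above 20 N).
It fails at once if the soy bottle is shifted by more than 20 mm or tipped (distance of soy_bottle from where it was at the start of the episode above 0.02 m or angle between soy_bottle's own z axis and vertical above 0.3 rad).
It fails at once if the rice bowl is shifted by more than 20 mm or tipped (distance of rice_bowl from where it was at the start of the episode above 0.02 m or angle between rice_bowl's own z axis and vertical above 0.3 rad).
It fails at once if the serving block is shifted by more than 20 mm or tipped (distance of serving_block from where it was at the start of the episode above 0.02 m or angle between serving_block's own z axis and vertical above 0.3 rad).
It also fails if it takes over 45 s, if anything falls off the work surface, if the arm or the gripper's body presses on something with over 40 N, if the wrist force passes 120 N, or if a joint passes its speed limit or range.

### The arm

A 6-joint arm with a two-finger parallel gripper is mounted at the origin on the work surface. World frame = base frame: x ahead of the robot, y to its left, z up, the work surface at z = 0. Lengths are in m, angles in rad, forces in N, time in s.
With the tool pointing down it reaches from about 0.425 to 0.95 m from the base axis. Payload 3.5 kg.
Tool frame: the origin (TCP) lies between the finger pads; the fingertips stand 8 mm ahead of it and the grasp point (between the pads) lies 11 mm behind it; z points along the fingers, y is the line along which they close (so a half turn about z gives the same grasp; the last joint's range is limited). The gripper opens to 85 mm and grips with 20 to 120 N. Pads are 22 mm wide; open, the fingers measure 114 mm over their backs; the gripper's body (76 mm by 85 mm) begins 54 mm behind the grasp point. The pads swing forward as they close: fully open they stand 13 mm farther back than shut.
Start: joints at [1.115, 0.286, 1.577, -0, 1.279, -0.15], TCP at [0.203, 0.644, 0.239] pointing down, gripper open.
Joint ranges: [-2.77, 2.77], [-0.9, 2.22], [0.21, 2.48], [-1.53, 4.67], [0.24, 2.81], [-2.84, 2.84]. Speed limits (rad/s): [2.79, 2.79, 3.14, 3.14, 3.14, 3.14].

### API

Orientations are given as [roll, pitch, yaw] about the fixed x, y, z axes, in that order (R = Rz(yaw) Ry(pitch) Rx(roll)).
In Python, from cell import readout, viewer, arm, spotter gives the robot as it stands.
- The arm moves only by the tool arm_command, never from a script. Its argument "moves" is one flat list of numbers, 7 for each row, row after row: the turn, a rotation vector about the tool's x, y, z in units of 5 degrees (1.0 is 5 degrees), then the shift along the tool's x, y, z in units of 60 mm (1.0 is 60 mm), then the finger opening in mm, from 0 to 85.4. In form: [wx, wy, wz, dx, dy, dz, gripper, wx, wy, wz, dx, dy, dz, gripper, ...]. A call has 1 to 20 rows; each row shifts and turns the commanded pose from where the row before left it, along the tool's axes as they then stand; what a row does not reach is not made up. A row lasts 1/8 s, in which the tool goes at most 62.5 mm and 10.7 degrees, less where a joint would pass 70% of its speed; a pose out of reach is approached as far as the arm can. A call is refused whole if a number of a shift passes 1 or a number of a turn 1, either way. A call with a gripper value outside its range is refused whole. The fingers move at their own pace and stop on an object; "squeeze" is the grip in N (left out, the last holds). Time passes only in rows, so rows that do not move let the fingers close. It gives the time, the measured TCP pose, the force, the opening and the grip force at its end, in the units of the state.
- readout.get_state(): the state, without advancing time (a new reading comes with each control period).
- viewer.get_image(name): name is "scene" or "top" or "wrist"; returns a dict with "image" (420x560x3 uint8, red, green, blue), "fx", "fy", "cx", "cy" (pixels), "distortion" ([k1, k2, p1, p2, k3] as OpenCV has them; the pictures are not rectified), "world_from_camera" (4x4, takes a point from camera to world coordinates). Camera axes: x right, y down, z forward; pixel columns grow to the right and rows downward; lengths in m; the calibration is good to about 2 mm. A picture is of the moment at which its call begins. There is no depth.
- arm.close_job(): hands the job in; it is judged then, once.
Trained networks look in a picture, given as the dict that the camera call returned (one of the last four; its "shot" number tells which), for a name from the list of things; names that differ only in an ending like _2 or _b are one class to them, and where a whole thing is asked for, a point or a joint stands for the part that bears it (a point fixed in the world has none). Each returns a list of dicts, best first, with "p" (0 to 1); they miss things now and then, are a little off and sometimes report something else, mostly with a low value. They report only what shows in the picture. A call takes as long as a camera call.
- spotter.trace(picture, query): "pixels" (420x560 bool, what is visible of it) and "bbox" ([left, top, right, bottom] in pixels, round what is visible of it).
The state is a dict: "time_s": time; "joint_pos": joint angles; "joint_velocities": joint speeds; "joint_efforts": joint torques, N m; "tool_pos": TCP position; "tcp_rot": TCP orientation; "wrist_force": force on the tool from outside, world axes, zero at the start; "torque": the same for the moment, N m; "grip_width": finger opening in m; "grasp_force": force on a finger pad.
Only numpy, scipy, OpenCV 4.12 (cv2) and the standard library are available. Lean on these libraries where they do the work, as an engineer would, in place of code of your own. Each camera call takes 0.05 s, during which the arm holds its last target. There are 200 camera calls.

## Working session

There is one attempt and no reset: what is moved stays moved. The work goes in short steps, Python scripts to look and compute and a tool call to move; the robot and the scene stay as the last step left them, time stands still between calls to the robot, and variables do not carry over. Pictures are saved under pics/ and viewed, at most 10 in all, crops included, and the job is handed in when it is done.

Besides the shell and the picture viewer there is one more tool, called after "Emit:" as name(argument=value, ...) on one line, values as JSON. arm_command: Moves the arm, as the interface text tells. Its arguments: {"type":"object","properties":{"moves":{"type":"array","items":{"type":"number"}},"squeeze":{"type":"number"}},"required":["moves"]}

```bash
mkdir -p pics; ls; python3 - <<'E'
from cell import readout, viewer, arm, spotter
import cv2,numpy as np
print(readout.get_state())
for n in ("scene","top"):
    p=viewer.get_image(n); cv2.imwrite(f"pics/{n}0.png",p["image"][:,:,::-1])
    print(n,p["fx"],p["cx"],p["cy"],p["distortion"],np.round(p["world_from_camera"],3).tolist())
    for q in ("chest","knob","handle","keeper","soy_bottle","rice_bowl","serving_block"):
        for r in spotter.trace(p,q)[:2]:
            ys,xs=np.nonzero(r["pixels"]); print(q,round(r["p"],2),r["bbox"],xs.mean().round(1),ys.mean().round(1),len(xs))
E
```

```text
pics
{'time_s': 0.0, 'joint_pos': array([ 1.11497152e+00,  2.87179471e-01,  1.57818278e+00, -2.19475518e-06,
        1.27861833e+00, -1.50006046e-01]), 'joint_velocities': array([-5.03188243e-04,  2.08814196e-04, -8.05672578e-04,  9.96200030e-05,
        3.93980060e-04, -7.58902050e-04]), 'joint_efforts': array([ 2.45199453e-04, -4.05980551e+01, -2.92619938e+01, -1.21534349e-04,
        6.05731897e-03, -6.01343316e-06]), 'tool_pos': array([0.20291387, 0.64310209, 0.23793483]), 'tcp_rot': array([-3.13923123e+00, -3.54784303e-04,  2.83577411e+00]), 'wrist_force': array([-0.76393859, -0.13468478,  0.71644212]), 'torque': array([ 0.01029038,  0.01162638, -0.00225237]), 'grasp_force': 0.0, 'grip_width': 0.08518656544441096}
scene 481.21434961761605 285.02883838541504 209.83180944340714 [-0.11304297  0.          0.          0.          0.        ] [[-0.199, 0.54, -0.818, 1.703], [0.98, 0.127, -0.154, 0.223], [0.021, -0.832, -0.554, 0.861], [0.0, 0.0, 0.0, 1.0]]
chest 0.58 [213.9, 172.3, 371.2, 295.0] 294.8 241.2 12612
knob 0.55 [287.6, 174.9, 291.8, 185.1] 290.5 177.3 44
knob 0.39 [212.9, 
[... 234 characters left out ...]
301.6, 209.2, 343.5, 243.9] 321.2 224.9 1170
serving_block 0.77 [178.9, 203.3, 225.3, 239.3] 201.5 219.4 1055
top 456.14833758345645 276.0321725621345 206.28866672517893 [-0.11846755  0.          0.          0.          0.        ] [[-0.023, -0.98, 0.197, 0.384], [-1.0, 0.025, 0.011, 0.041], [-0.016, -0.196, -0.98, 1.334], [0.0, 0.0, 0.0, 1.0]]
chest 0.73 [201.7, 152.1, 345.7, 254.9] 276.4 206.3 12713
knob 0.64 [229.6, 158.9, 269.6, 195.0] 248.1 175.1 1251
handle 0.62 [290.4, 234.6, 296.9, 241.3] 293.5 236.3 52
keeper 0.6 [201.5, 154.6, 348.3, 254.3] 276.0 206.1 12661
soy_bottle 0.87 [157.7, 198.4, 186.0, 226.1] 172.4 209.9 546
serving_block 0.88 [365.7, 201.8, 396.5, 255.5] 381.2 228.1 1602
```

```bash
python3 - <<'E'
import cv2
a=cv2.imread("pics/top0.png")[130:290,140:420]; cv2.imwrite("pics/topc.png",cv2.resize(a,(784,448),interpolation=cv2.INTER_CUBIC))
a=cv2.imread("pics/scene0.png")[150:310,170:430]; cv2.imwrite("pics/scenec.png",cv2.resize(a,(780,480),interpolation=cv2.INTER_CUBIC))
E
```

```text
(no output)
```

View pics/topc.png

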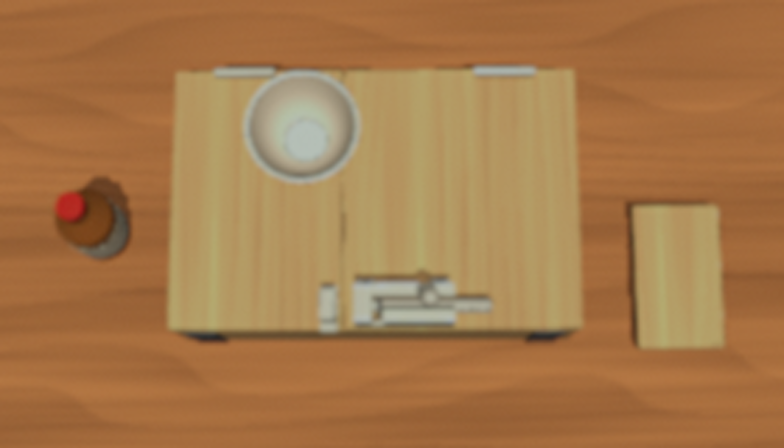

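View pics/scenec.png

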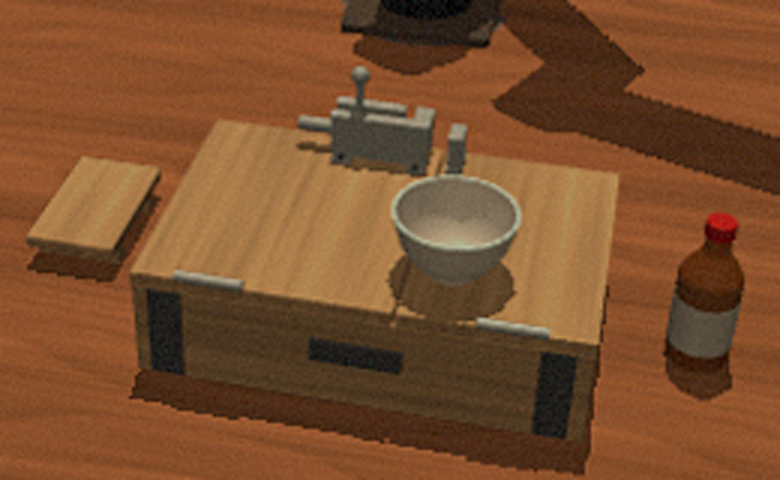

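The top crop shows the knob at about full-frame (293,234), with the cover slot running left of it and the keeper at about (257,239). The scene crop shows the upright knob at about (290,175). Next I triangulate the knob and fit the chest.

```bash
cat > h.py <<'E'
import cv2,numpy as np
from cell import readout, viewer, arm, spotter
def ray(p,uv):
    K=np.array([[p["fx"],0,p["cx"]],[0,p["fy"],p["cy"]],[0,0,1]]);W=np.array(p["world_from_camera"])
    n=cv2.undistortPoints(np.array([[uv]],float),K,np.array(p["distortion"]))[0,0]
    d=W[:3,:3]@[*n,1]; return W[:3,3],d/np.linalg.norm(d)
def atz(p,uv,z):
    o,d=ray(p,uv); return (o+d*(z-o[2])/d[2])
def tri(rs):
    A=sum(np.eye(3)-np.outer(d,d) for o,d in rs);b=sum((np.eye(3)-np.outer(d,d))@o for o,d in rs);return np.linalg.solve(A,b)
E
python3 - <<'E'
from h import *
t=viewer.get_image("top");s=viewer.get_image("scene")
print("knob tri",tri([ray(t,(293.2,234)),ray(s,(290,174.7))]).round(4), "top z.192",atz(t,(293.2,234),.192).round(4),"scene",atz(s,(290,174.7),.192).round(4))
c=lambda u,v:(140+u/2.8,130+v/2.8)
for n,u,v,z in [("BL",177,72,.11),("BR",575,70,.11),("FR",581,327,.11),("FL",168,329,.11),("coverR",454,286,.156),("coverL",353,288,.156),("notch",377,308,.15),("keeper",329,300,.145)]:
    print(n,atz(t,c(u,v),z).round(4))
c=lambda u,v:(170+u/3,150+v/3)
for n,u,v,z in [("BL",603,344,.11),("BR",135,273,.11),("FR",222,121,.11),("FL",618,173,.11)]:
    print(n,atz(s,c(u,v),z).round(4))
E
```

```text
knob tri [0.5401 0.0145 0.1935] top z.192 [0.5406 0.0128 0.192 ] scene [0.5374 0.0157 0.192 ]
BL [0.7802 0.2574 0.11  ]
BR [ 0.7711 -0.1423  0.11  ]
FR [ 0.5133 -0.1344  0.11  ]
FL [0.5211 0.2638 0.11  ]
coverR [ 0.5498 -0.0115  0.156 ]
coverL [0.5503 0.0825 0.156 ]
notch [0.5318 0.0606 0.15  ]
keeper [0.5411 0.1056 0.145 ]
BL [0.782  0.2658 0.11  ]
BR [ 0.7768 -0.1312  0.11  ]
FR [ 0.5197 -0.1256  0.11  ]
FL [0.5237 0.2665 0.11  ]
```

Emit:
arm_command(moves=[0,0,-0.83,0,0,-0.2,50,0,0,-0.83,0,0,-0.2,50,0,0,-0.83,0,0,-0.2,50,0,0,-0.83,0,0,-0.2,50,0,0,0,-0.36,-0.65,0,50,0,0,0,-0.36,-0.65,0,50,0,0,0,-0.36,-0.65,0,50,0,0,0,-0.36,-0.65,0,50,0,0,0,-0.36,-0.65,0,50,0,0,0,-0.36,-0.65,0,50,0,0,0,-0.36,-0.65,0,50,0,0,0,-0.36,-0.65,0,50,0,0,0,-0.36,-0.65,0,50,0,0,0,-0.36,-0.65,0,50,0,0,0,-0.36,-0.65,0,50,0,0,0,-0.36,-0.65,0,50,0,0,0,-0.36,-0.65,0,50,0,0,0,-0.36,-0.65,0,50,0,0,0,-0.36,-0.65,0,50,0,0,0,-0.36,-0.65,0,50], squeeze=20)

```text
time_s: 3.4
tool_pos: [0.5393, 0.0128, 0.2876]
tcp_rot: [3.142, 0.001, 3.125]
wrist_force: [0.8, -0.0, 0.4]
grip_width: 0.0502
grasp_force: 0.0
```

```bash
python3 - <<'E'
from h import *
p=viewer.get_image("wrist");cv2.imwrite("pics/w1.png",p["image"][:,:,::-1])
print(readout.get_state()["tool_pos"],np.round(p["world_from_camera"],3).tolist(),p["fx"])
for q in ("knob","handle"):
    for r in spotter.trace(p,q)[:2]:
        ys,xs=np.nonzero(r["pixels"]); print(q,round(r["p"],2),r["bbox"],xs.mean().round(1),ys.mean().round(1),len(xs), atz(p,(xs.mean(),ys.mean()),.192).round(4))
E
```

```text
[0.54120991 0.00852368 0.28742437] [[0.016, 0.947, 0.321, 0.457], [1.0, -0.015, -0.004, 0.014], [0.001, 0.321, -0.947, 0.422], [0.0, 0.0, 0.0, 1.0]] 312.4697452147461
knob 0.81 [265.8, 194.9, 293.5, 222.7] 278.0 211.3 504 [0.5345 0.0135 0.192 ]
handle 0.62 [266.3, 193.5, 290.4, 224.6] 278.4 210.9 460 [0.5341 0.0138 0.192 ]
```

View pics/w1.png

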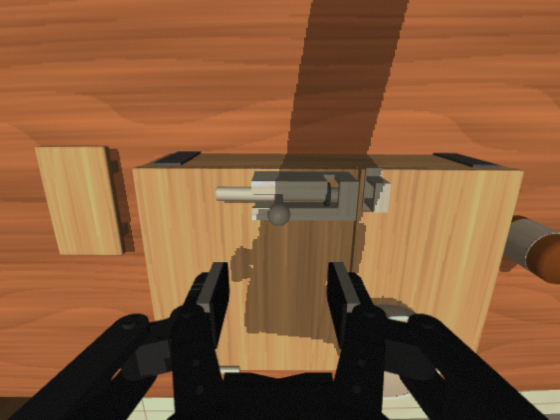

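The wrist picture shows the knob at (279,214), which gives about (0.537, 0.014) and agrees with the triangulation. I'll centre over it, descend and close gently.

Emit:
arm_command(moves=[0,0,0,0.06,0.09,0.35,50,0,0,0,0,0,0.35,50,0,0,0,0,0,0.35,50,0,0,0,0,0,0.35,40,0,0,0,0,0,0.36,30,0,0,0,0,0,0,24,0,0,0,0,0,0,24,0,0,0,0,0,0,24,0,0,0,0,0,0,24], squeeze=20)

```text
time_s: 4.68
tool_pos: [0.5357, 0.0198, 0.1827]
tcp_rot: [3.142, 0.002, 3.126]
wrist_force: [0.4, -0.9, 0.0]
grip_width: 0.0241
grasp_force: 0.0
```

```bash
python3 - <<'E'
from h import *
p=viewer.get_image("wrist");cv2.imwrite("pics/w2.png",p["image"][:,:,::-1])
s=readout.get_state();print(s["tool_pos"],s["wrist_force"],s["grip_width"])
for q in ("knob",):
    for r in spotter.trace(p,q)[:2]:
        ys,xs=np.nonzero(r["pixels"]); print(q,round(r["p"],2),r["bbox"],atz(p,(xs.mean(),ys.mean()),.192).round(4))
E
```

```text
[0.5355552  0.01975729 0.182517  ] [ 0.10130046 -0.21445025  0.80673834] 0.024022400701060685
knob 0.58 [254.2, 247.5, 294.7, 314.6] [0.5327 0.0175 0.192 ]
```

View pics/w2.png

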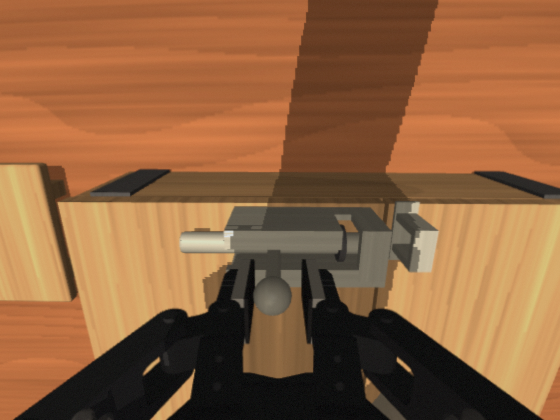

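The knob at (272,296) sits between the pads, slightly towards the lower-y finger. I'll close on it.

Emit:
arm_command(moves=[0,0,0,0,-0.04,0,20,0,0,0,0,0,0,15,0,0,0,0,0,0,15,0,0,0,0,0,0,15], squeeze=20)

```text
time_s: 5.28
tool_pos: [0.5353, 0.0171, 0.182]
tcp_rot: [-3.141, 0.0, 3.126]
wrist_force: [-1.0, -0.8, 1.8]
grip_width: 0.0163
grasp_force: 19.5
```

```bash
python3 - <<'E'
from h import *
p=viewer.get_image("wrist");s=viewer.get_image("scene")
a=cv2.resize(p["image"][200:380,180:380],(400,360));b=cv2.resize(s["image"][140:220,240:340],(400,320),interpolation=2)
cv2.imwrite("pics/w3.png",np.vstack([a,b])[:600,:,::-1])
s=readout.get_state();print(s["tool_pos"],s["wrist_force"],s["torque"],s["grip_width"])
E
```

```text
[0.53530214 0.01707536 0.18201632] [-1.56144229 -0.42459057  3.1445786 ] [-0.14440213  0.06990363  0.01573919] 0.016012659298519485
```

View pics/w3.png

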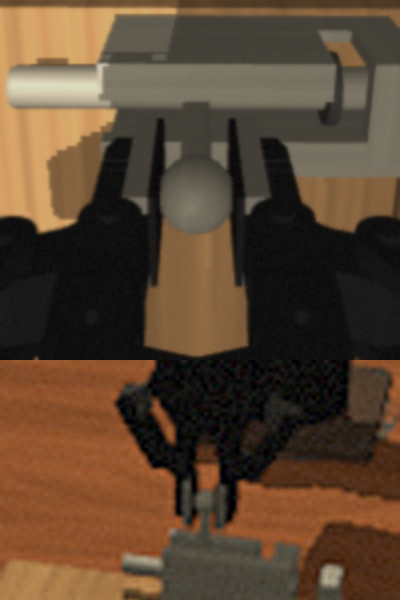

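Good central grip: the knob sits between the pads, with the stem clear below. I'll slide it along +y.

Emit:
arm_command(moves=[0,0,0,0,0.05,0,15,0,0,0,0,0.07,0,15,0,0,0,0,0.07,0,15,0,0,0,0,0.07,0,15,0,0,0,0,0.07,0,15,0,0,0,0,0.07,0,15,0,0,0,0,0,0,15,0,0,0,0,0,0,15])

```text
time_s: 6.38
tool_pos: [0.5358, 0.0419, 0.182]
tcp_rot: [3.14, 0.001, 3.125]
wrist_force: [0.9, 2.1, 4.9]
grip_width: 0.0163
grasp_force: 19.6
```

Emit:
arm_command(moves=[0,0,0,0,0.03,-0.01,15,0,0,0,0,0.03,0,15,0,0,0,0,0.03,0,15,0,0,0,0,0.03,0,15,0,0,0,0,0,0,15])

```text
time_s: 7.0
tool_pos: [0.5355, 0.0487, 0.182]
tcp_rot: [3.141, -0.001, 3.126]
wrist_force: [1.3, -1.4, 0.7]
grip_width: 0.0165
grasp_force: 19.5
```

Emit:
arm_command(moves=[0,0,0,0,0.02,0,15,0,0,0,0,0.02,0,15,0,0,0,0,0.02,0,15,0,0,0,0,0,0,15])

```text
time_s: 7.5
tool_pos: [0.5355, 0.0522, 0.1821]
tcp_rot: [3.141, -0.001, 3.126]
wrist_force: [0.4, -0.4, 0.1]
grip_width: 0.0162
grasp_force: 19.5
```

Emit:
arm_command(moves=[0,0,0,0,0.02,0,15,0,0,0,0,0.02,0,15,0,0,0,0,0.02,0,15,0,0,0,0,0,0,15])

```text
time_s: 8.0
tool_pos: [0.5356, 0.0551, 0.1821]
tcp_rot: [-3.14, -0.001, 3.126]
wrist_force: [0.2, -5.2, -0.4]
grip_width: 0.0155
grasp_force: 19.5
```

The collar is engaged (about 5 N), so the stop should be near y ≈ 0.062–0.064.

Emit:
arm_command(moves=[0,0,0,0,0.02,0,15,0,0,0,0,0.02,0,15,0,0,0,0,0.02,0,15,0,0,0,0,0,0,15])

```text
time_s: 8.5
tool_pos: [0.5357, 0.0584, 0.1821]
tcp_rot: [-3.14, -0.001, 3.126]
wrist_force: [0.5, -6.4, -0.5]
grip_width: 0.0163
grasp_force: 19.6
```

Emit:
arm_command(moves=[0,0,0,0,0.02,0,15,0,0,0,0,0.01,0,15,0,0,0,0,0,0,15])

```text
time_s: 8.88
tool_pos: [0.5357, 0.0599, 0.1821]
tcp_rot: [-3.139, -0.001, 3.126]
wrist_force: [0.0, -6.2, -0.7]
grip_width: 0.0164
grasp_force: 19.6
```

Emit:
arm_command(moves=[0,0,0,0,0.01,0,15,0,0,0,0,0.01,0,15,0,0,0,0,0,0,15])

```text
time_s: 9.25
tool_pos: [0.5358, 0.061, 0.1821]
tcp_rot: [-3.139, -0.001, 3.126]
wrist_force: [0.4, -8.0, -1.0]
grip_width: 0.0162
grasp_force: 19.6
```

Emit:
arm_command(moves=[0,0,0,0,0.015,0,15,0,0,0,0,0,0,15])

```text
time_s: 9.5
tool_pos: [0.5358, 0.0618, 0.1821]
tcp_rot: [-3.138, -0.001, 3.126]
wrist_force: [0.0, -7.4, 0.5]
grip_width: 0.0162
grasp_force: 19.6
```

Emit:
arm_command(moves=[0,0,0,0,0.01,0,15,0,0,0,0,0,0,15])

```text
time_s: 9.75
tool_pos: [0.5357, 0.0622, 0.1821]
tcp_rot: [-3.138, -0.001, 3.126]
wrist_force: [-0.2, -8.4, -0.5]
grip_width: 0.0166
grasp_force: 19.7
```

Emit:
arm_command(moves=[0,0,0,0,0.01,0,15,0,0,0,0,0,0,15])

```text
time_s: 10.0
tool_pos: [0.5358, 0.0628, 0.1821]
tcp_rot: [-3.138, -0.001, 3.126]
wrist_force: [0.3, -8.9, -1.0]
grip_width: 0.0163
grasp_force: 19.7
```

Emit:
arm_command(moves=[0,0,0,0,0.01,0,15,0,0,0,0,0,0,15])

```text
time_s: 10.25
tool_pos: [0.5358, 0.0633, 0.1821]
tcp_rot: [-3.138, -0.001, 3.126]
wrist_force: [-0.1, -9.1, -0.8]
grip_width: 0.016
grasp_force: 19.7
```

Emit:
arm_command(moves=[0,0,0,0,0.01,0,15,0,0,0,0,0,0,15])

```text
time_s: 10.5
tool_pos: [0.5358, 0.0634, 0.1821]
tcp_rot: [-3.137, -0.001, 3.126]
wrist_force: [0.3, -9.3, -1.9]
grip_width: 0.0161
grasp_force: 19.7
```

Emit:
arm_command(moves=[0,0,0,0,0.01,0,15,0,0,0,0,0,0,15])

```text
time_s: 10.75
tool_pos: [0.5358, 0.0635, 0.1821]
tcp_rot: [-3.136, -0.001, 3.126]
wrist_force: [-1.3, -11.3, -1.0]
grip_width: 0.0162
grasp_force: 19.8
```

At the stop: position held while force rose to about 11 N. Now I'll turn along the 60 mm arc with the tool kept vertical, checking partway.

Emit:
arm_command(moves=[0,0,0,0.05,0,0.001,15,0,0,0,0.05,0,0.004,15,0,0,0,0.1,0,0.015,15,0,0,0,0.096,0,0.025,15,0,0,0,0,0,0,15])

```text
time_s: 11.38
tool_pos: [0.5186, 0.0639, 0.1799]
tcp_rot: [-3.136, 0.002, 3.126]
wrist_force: [0.4, -11.0, -1.0]
grip_width: 0.0159
grasp_force: 19.8
```

Emit:
arm_command(moves=[0,0,0,0.094,0,0.034,15,0,0,0,0.09,0,0.0435,15,0,0,0,0.085,0,0.052,15])

```text
time_s: 11.75
tool_pos: [0.5038, 0.0642, 0.1736]
tcp_rot: [-3.136, 0.005, 3.126]
wrist_force: [2.0, -11.3, 2.8]
grip_width: 0.0162
grasp_force: 20.1
```

```bash
python3 - <<'E'
from h import *
p=viewer.get_image("wrist")
cv2.imwrite("pics/w4.png",cv2.resize(p["image"][160:380,160:400],(480,440))[:,:,::-1])
s=readout.get_state();print(s["tool_pos"],s["wrist_force"],s["torque"],s["grip_width"])
E
```

```text
[0.5028244  0.06420401 0.17298719] [  0.02780312 -11.62804298   2.85862532] [-1.8036954  -0.18535229  0.01131671] 0.015912504301336495
```

View pics/w4.png

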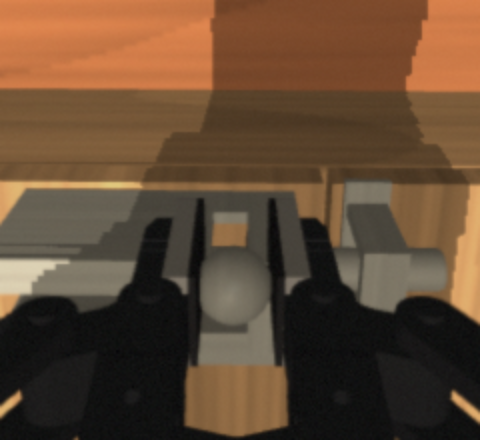

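The knob at crop (235,285) is following in the grip, and the stem lines up with the notch. I'll continue.

Emit:
arm_command(moves=[0,0,0,0.08,0,0.06,15,0,0,0,0.073,0,0.068,15,0,0,0,0.066,0,0.075,15,0,0,0,0.058,0,0.081,15,0,0,0,0,0,0,15])

```text
time_s: 12.42
tool_pos: [0.4855, 0.0646, 0.1555]
tcp_rot: [-3.136, 0.0, 3.126]
wrist_force: [-1.0, -11.4, 1.1]
grip_width: 0.016
grasp_force: 20.6
```

Emit:
arm_command(moves=[0,0,0,0.05,0,0.087,15,0,0,0,0.041,0,0.091,15,0,0,0,0.032,0,0.095,15,0,0,0,0.022,0,0.097,15,0,0,0,0,0,0,15])

```text
time_s: 13.05
tool_pos: [0.4766, 0.0649, 0.1326]
tcp_rot: [-3.136, -0.001, 3.127]
wrist_force: [-1.2, -11.8, -0.6]
grip_width: 0.0163
grasp_force: 20.9
```

Emit:
arm_command(moves=[0,0,0,0.012,0,0.09,15,0,0,0,0.002,0,0.06,15,0,0,0,0,0,0,15,0,0,0,0,0,0,15])

```text
time_s: 13.55
tool_pos: [0.4758, 0.0649, 0.1237]
tcp_rot: [-3.136, -0.001, 3.127]
wrist_force: [-1.6, -12.3, 0.4]
grip_width: 0.0159
grasp_force: 21.0
```

```bash
python3 - <<'E'
from h import *
p=viewer.get_image("wrist");s=viewer.get_image("top")
a=cv2.resize(p["image"][160:380,160:400],(400,367));b=cv2.resize(s["image"][200:260,230:330],(400,230),interpolation=2)
cv2.imwrite("pics/w5.png",np.vstack([a,b])[:600,:,::-1])
s=readout.get_state();print(s["tool_pos"],s["wrist_force"],s["grip_width"])
E
```

```text
[0.47582458 0.06487956 0.12375572] [ -0.9760587  -12.54319058   0.43548262] 0.016126955487557576
```

View pics/w5.png

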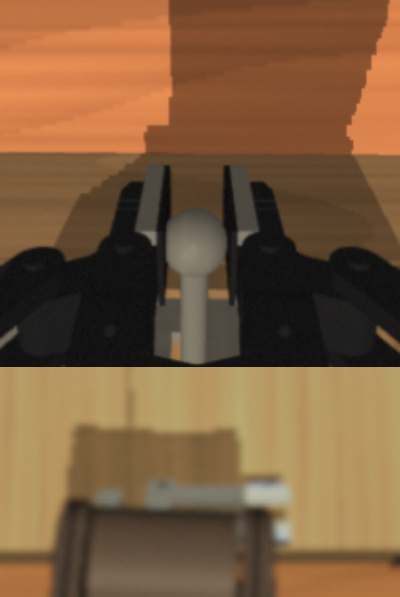

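The handle lies level with the stem in the notch. I'll press slightly further down, then ease the bolt back onto the notch wall before releasing.

Emit:
arm_command(moves=[0,0,0,0,0,0.02,15,0,0,0,0,-0.01,0,15,0,0,0,0,-0.01,0,15,0,0,0,0,-0.01,0,15,0,0,0,0,-0.01,0,15,0,0,0,0,0,0,15])

```text
time_s: 14.4
tool_pos: [0.4757, 0.0641, 0.1228]
tcp_rot: [-3.14, -0.001, 3.126]
wrist_force: [-1.0, -5.6, 1.9]
grip_width: 0.0162
grasp_force: 20.9
```

Emit:
arm_command(moves=[0,0,0,0,-0.01,0,15,0,0,0,0,-0.01,0,15,0,0,0,0,-0.01,0,15,0,0,0,0,0,0,15])

```text
time_s: 14.9
tool_pos: [0.4757, 0.0625, 0.1227]
tcp_rot: [-3.141, -0.001, 3.126]
wrist_force: [-2.0, -5.8, 1.6]
grip_width: 0.0164
grasp_force: 20.8
```

Emit:
arm_command(moves=[0,0,0,0,-0.01,0,15,0,0,0,0,-0.01,0,15,0,0,0,0,0,0,15])

```text
time_s: 15.28
tool_pos: [0.4756, 0.0616, 0.1225]
tcp_rot: [-3.141, -0.001, 3.126]
wrist_force: [-1.5, -4.6, 1.9]
grip_width: 0.0161
grasp_force: 20.9
```

Emit:
arm_command(moves=[0,0,0,0,-0.01,0,15,0,0,0,0,-0.01,0,15,0,0,0,0,0,0,15])

```text
time_s: 15.65
tool_pos: [0.4756, 0.061, 0.1224]
tcp_rot: [3.14, -0.0, 3.125]
wrist_force: [-1.8, -1.0, 1.7]
grip_width: 0.0165
grasp_force: 20.8
```

The y force is now near zero, so the notch wall holds the bolt. I'll open and rise.

Emit:
arm_command(moves=[0,0,0,0,0,0,22,0,0,0,0,0,0,30,0,0,0,0,0,0,45,0,0,0,0,0,0,50,0,0,0,0,0,0,50,0,0,0,0,0,-0.2,50,0,0,0,0,0,-0.4,50,0,0,0,0,0,-0.6,50,0,0,0,0,0,-0.6,50,0,0,0,0,0,-0.6,50,0,0,0,0,0,0,50])

```text
time_s: 17.02
tool_pos: [0.4777, 0.0604, 0.2712]
tcp_rot: [-3.141, 0.009, 3.126]
wrist_force: [0.2, -0.0, 0.2]
grip_width: 0.0496
grasp_force: 0.0
```

```bash
python3 - <<'E'
from h import *
p=viewer.get_image("wrist")
cv2.imwrite("pics/w6.png",p["image"][:,:,::-1])
for r in spotter.trace(p,"knob")[:2]:
    ys,xs=np.nonzero(r["pixels"]); print(round(r["p"],2),r["bbox"],atz(p,(xs.mean(),ys.mean()),.132).round(4))
s=readout.get_state();print(s["tool_pos"],s["wrist_force"],s["grip_width"],s["time_s"])
E
```

```text
0.86 [269.0, 191.2, 287.9, 256.5] [0.4954 0.0607 0.132 ]
[0.47567839 0.06055622 0.26666098] [ 0.05687425 -0.56555138 -1.29547762] 0.05000457855232052 17.125
```

View pics/w6.png

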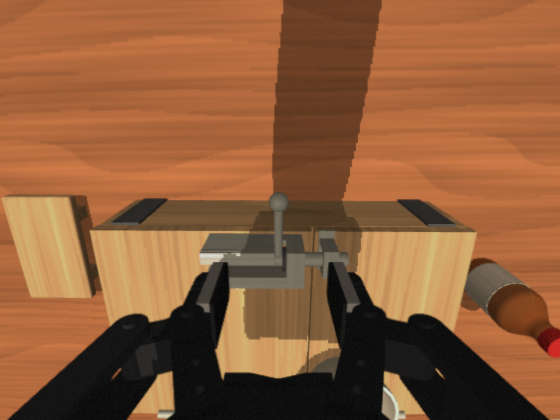

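The handle lies down in the notch with its knob at (279,203), clear of the front. The rod is through the keeper at (330,257), the bystanders are in place and the arm is clear. I'm handing in.

```bash
python3 -c "
from cell import arm
print(arm.close_job())"
```

```text
the job is handed in; nothing more can be done
None
```

The bolt is across in the keeper with its handle down in the notch and holding by itself; the gripper is clear, and I handed the job in at about 17 s (no verdict was returned).

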